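# Shade the cup, then hold the curing lamp over the mould

### The arm

A 7-joint arm with a two-finger parallel gripper is mounted at the origin on a cart in front of the work surface, level with it; the furniture and walls round the work are solid. World frame = base frame: x ahead of the robot, y to its left, z up, the work surface at z = 0. Lengths are in m, angles in rad, forces in N, time in s.
With the tool pointing down it reaches from about 0.425 to 0.925 m from the base axis. Payload 6.8 kg.
Tool frame: the origin (TCP) lies between the finger pads; the fingertips stand r.tcp_to_tips ahead of it and the grasp point (between the pads) lies 3 mm ahead of it (r.tcp_to_tips is the distance from the TCP to the fingertips, in m); z points along the fingers, y is the line along which they close (so a half turn about z gives the same grasp; the last joint's range is limited). The gripper opens to 85 mm and grips with 20 to 120 N. Pads are 22 mm wide; open, the fingers measure 114 mm over their backs; the gripper's body (76 mm by 85 mm) begins 54 mm behind the grasp point. The pads swing forward as they close: fully open they stand 13 mm farther back than shut.
Start: joints at [1.213, 0.477, 0.022, 1.555, -0.011, 1.109, -0.083], TCP at [0.167, -0.654, 0.253] pointing down, gripper open.
Joint ranges: [-2.96, 2.96], [-0.34, 2.1], [-1.41, 1.46], [0.24, 2.44], [-1.37, 4.51], [0.17, 1.92], [-2.96, 2.96]. Speed limits (rad/s): [2.39, 2.39, 3.14, 3.14, 3.14, 3.14, 3.14].

### API

Orientations are given as a rotation vector (axis times angle).
In Python, from bench import r gives the robot as it stands. The module is installed in compiled form; this text tells all that it offers.
- The arm moves only by the tool step_arm, never from a script. Its argument "moves" is a list of rows, each an object of numbers: "rx", "ry", "rz": the turn, a rotation vector about the tool's x, y, z in degrees; "dx", "dy", "dz": the shift along the tool's x, y, z in mm; "gripper": the opening, from -1 (shut) to 1 (fully open). In form: [{"rx": .., "ry": .., "rz": .., "dx": .., "dy": .., "dz": .., "gripper": ..}, ...]. A call has 1 to 20 rows; each row shifts and turns the commanded pose from where the row before left it, along the tool's axes as they then stand; what a row does not reach is not made up. A row lasts 1/8 s, in which the tool goes at most 62.5 mm and 10.7 degrees, less where a joint would pass 70% of its speed; a pose out of reach is approached as far as the arm can. A call is refused whole if a number of a shift passes 62.5 or a number of a turn 10.7, either way. A call with a gripper value outside its range is refused whole. The fingers move at their own pace and stop on an object; "grip_force" is the grip in N (left out, the last holds). Time passes only in rows, so rows that do not move let the fingers close. It gives the time, the measured TCP pose, the force, the opening and the grip force at its end, in the units of the state.
- r.get_obs(): the state, without advancing time (a new reading comes with each control period).
- r.grab_frame(name): name is "side" or "top"; returns the picture (420x560x3 uint8, blue, green, red); there is no depth.
- r.camera_info(name): a dict with "mtx" (3x3 intrinsics, pixels), "rvec" (rotation vector, rad) and "tvec" (3), from world to camera coordinates, as OpenCV has them. Camera axes: x right, y down, z forward; pixel columns grow to the right and rows downward; lengths in m; the calibration is good to about 2 mm. A picture is of the moment at which its call begins. camera_info takes no time and is no camera call.
- r.hand_in(): hands the job in; it is judged then, once.
The state is a dict: "clock": time; "joints": joint angles; "qvel": joint speeds; "tau": joint torques, N m; "tcp_pos": TCP position; "orientation": TCP orientation; "contact_force": force on the tool from outside, world axes, zero at the start; "moment": the same for the moment, N m; "grip_width": finger opening in m; "gripper_force": force on a finger pad.
Only numpy, scipy, OpenCV 4.12 (cv2) and the standard library are available. Lean on these libraries where they do the work, as an engineer would, in place of code of your own. Each camera call takes 0.05 s, during which the arm holds its last target. There are 200 camera calls.

### The job

Set the loose knobbed lid on the steel cup so that it sits seated and level and keeps stray light out, and let go of it. Then take the curing lamp by its grip, lift it over the two plaster moulds on the platter, and finish still holding it level about 2 cm above the small silicone mould, centred over it with their long sides parallel, not touching it. Leave everything else where it stands.

Things in the scene. Friction and masses are not known exactly. Their poses are not given: they have to be found in the camera images.
- cup: open round steel cup, loose, 60 mm high, outer rim diameter 72 mm, wall 4 mm (mouth 64 mm); stands on the deck right of the round platter. Origin: centre of its underside, z up
- lid: loose aluminium lid of the cup: disc 80 mm across, 4 mm thick (5 to 9 mm above origin); below it a step 58 mm across, 5 mm high, that drops into the cup's mouth; on top a round knob 18 mm across, 9.5 to 33 mm above origin. Origin: centre of its underside (foot of the step), z up. Lies on its step on the deck; seated, its origin is 55 mm above the cup's. About 0.12 kg
- lamp: loose hand-held curing lamp, window down on the deck: grey housing 54 mm (its x) by 74 mm (its y, long side), 19 mm high, with a black grip ridge on top 22 mm wide (x), 64 mm long (y), 19 to 50 mm above origin. Origin: centre of its underside (the window), z up. About 0.22 kg. Cup, lid and lamp stand in any order
- silicone_mould: small plain silicone mould, a loose rounded block 44 mm (its x) by 57 mm (its y, long side) by 27 mm high, standing on the round platter (platter top 11 mm above the deck) on the far side of the plaster moulds as seen from the cup. Origin: centre of its underside, z up
- plaster_a: obstacle: loose white plaster mould in rubber bands, 92 x 72 x 78 mm high, standing on the platter between the lamp and the silicone mould. Origin: centre of its underside
- plaster_b: obstacle: loose white plaster mould in rubber bands, 72 x 72 x 88 mm high (its top is 99 mm above the deck), beside the first one. Origin: centre of its underside
- dropper_bottle: bystander: brown dropper bottle, 42 mm diameter, 118 mm high, far edge of the deck; origin centre of its underside
- pigment_jar: bystander: jar with black lid, 61 mm diameter, 64 mm high, far edge of the deck; origin centre of its underside
- jar_lid: bystander: small white screw lid, 42 mm diameter, 9 mm high, lying on the near part of the platter; origin centre of its underside
- tape_roll: bystander: roll of tape lying flat, 105 mm diameter, 19 mm high, far left corner of the deck; origin centre of its underside
- marker: bystander: marker pen, 134 mm long, 15 mm high, lying at the left edge of the deck; origin centre of its underside

How it is judged:
On the way, in this order (a step that is already met when the one before it is completed fails the run):
1. the lid sits seated and level on the cup, let go (horizontal distance between lid and cup below 0.005 m and z of lid in the frame of cup between 0.051 and 0.059 m and angle between each of lid, cup's own z axis and vertical below 0.06 rad and contact force between lid and the fingers below 0.1 N), for 0.2 s.
2. the lamp is carried across above the plaster moulds, higher than their tops (height (world z) of lamp above 0.104 m and world y of lamp between -0.13 and -0.03 m and contact force between lamp and the fingers above 0.5 N), for 0.04 s.
At the end, for the whole second after the job is handed in: Lid on the cup, centred within 5 mm, level, seated within 4 mm, untouched by the fingers. Lamp held still in the fingers, 8 to 32 mm above the top of the silicone mould, centred within 12 mm, long sides parallel within 0.17 rad, level within 0.1 rad, touching no mould (all of step 1 and horizontal distance between lamp and silicone_mould below 0.012 m and z of lamp in the frame of silicone_mould between 0.035 and 0.059 m and angle between the y axis of lamp and the y axis of silicone_mould, either way round below 0.17 rad and angle between lamp's own z axis and vertical below 0.1 rad and contact force between lamp and the fingers above 1 N and contact force between lamp and silicone_mould below 0.05 N and contact force between lamp and plaster_a below 0.05 N and contact force between lamp and plaster_b below 0.05 N and linear speed of lamp below 0.02 m/s and angle between silicone_mould's own z axis and vertical below 0.06 rad); the arm keeps its last pose, push and grip.
It fails at once if the lamp knocks against the silicone mould (contact force between lamp and silicone_mould above 0.5 N).
It fails at once if a plaster mould is shifted by more than 15 mm (distance of any of plaster_a, plaster_b from where it was at the start of the episode above 0.015 m).
It fails at once if the silicone mould is shifted by more than 12 mm (distance of silicone_mould from where it was at the start of the episode above 0.012 m).
It fails at once if a bystander is shifted by more than 20 mm (distance of any of dropper_bottle, pigment_jar, jar_lid, tape_roll, marker from where it was at the start of the episode above 0.02 m).
It also fails if it takes over 53 s, if anything falls off the work surface, if the arm or the gripper's body presses on something with over 40 N, if the wrist force passes 120 N, or if a joint passes its speed limit or range.

## Working session

There is one attempt and no reset: what is moved stays moved. The work goes in short steps, Python scripts to look and compute and a tool call to move; the robot and the scene stay as the last step left them, time stands still between calls to the robot, and variables do not carry over. Pictures are saved under pics/ and viewed, at most 10 in all, crops included, and the job is handed in when it is done.

Besides the shell and the picture viewer there is one more tool, called after "Request:" in YAML: its name, and indented under it one key for each argument. step_arm: Moves the arm, as the interface text tells. Its arguments: {"type":"object","properties":{"moves":{"type":"array","items":{"type":"object","properties":{"rx":{"type":"number"},"ry":{"type":"number"},"rz":{"type":"number"},"dx":{"type":"number"},"dy":{"type":"number"},"dz":{"type":"number"},"gripper":{"type":"number"}}}},"grip_force":{"type":"number"}},"required":["moves"]}

```bash
mkdir -p pics; python3 - <<'E'
from bench import r
import cv2,numpy as np
for n in("side","top"):
    cv2.imwrite(f"pics/{n}0.png",r.grab_frame(n)); i=r.camera_info(n)
    R=cv2.Rodrigues(np.array(i["rvec"]))[0]; print(n,np.round(i["mtx"],1).tolist(),"cam",(-R.T@np.array(i["tvec"]).ravel()).round(3),R.round(3).tolist())
o=r.get_obs(); print({k:np.round(v,4).tolist() for k,v in o.items()}, r.tcp_to_tips)
E
```

```text
side [[496.5, 0.0, 281.3], [0.0, 496.5, 209.6], [0.0, 0.0, 1.0]] cam [ 0.281 -0.941  0.408] [[0.966, -0.257, -0.009], [-0.101, -0.345, -0.933], [0.237, 0.903, -0.36]]
top [[511.2, 0.0, 282.1], [0.0, 511.2, 200.6], [0.0, 0.0, 1.0]] cam [ 0.45  -0.045  0.959] [[-0.007, -1.0, -0.006], [-0.996, 0.007, -0.086], [0.086, 0.006, -0.996]]
{'clock': 0.1, 'joints': [1.2129, 0.4777, 0.0224, 1.5564, -0.0115, 1.1093, -0.0831], 'qvel': [0.001, -0.003, 0.0001, -0.0029, 0.0007, 0.0005, 0.0003], 'tau': [0.0046, -59.7759, 1.6138, -28.1955, 0.0129, 0.0051, 0.0], 'tcp_pos': [0.1667, -0.6535, 0.2524], 'orientation': [-3.1154, -0.3912, 0.0005], 'contact_force': [0.3076, -0.1061, 0.6634], 'moment': [-0.0232, 0.0568, -0.031], 'gripper_force': 0.0, 'grip_width': 0.0851} 0.022
```

View pics/top0.png

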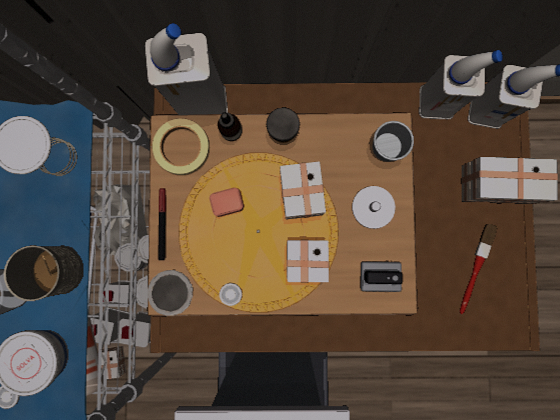

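View pics/side0.png

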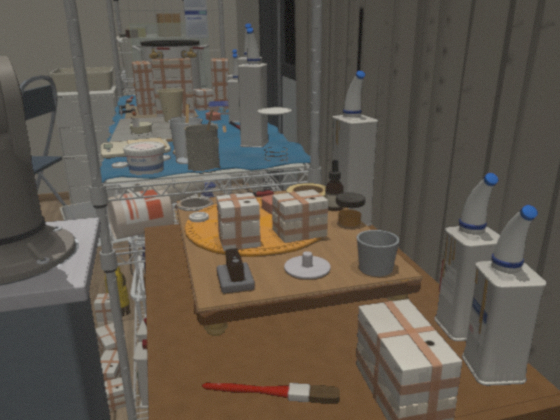

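The top view shows the cup at (393,142), the lid at (375,207), the lamp at (381,277), the silicone mould at (227,202), and the plasters at (302,190) and (308,261). Next I'll measure them by overlaying model outlines.

```bash
cat > h.py <<'E'
from bench import r
import cv2,numpy as np
def cam(n):
    i=r.camera_info(n); return np.array(i["mtx"]),np.array(i["rvec"],float),np.array(i["tvec"],float)
def proj(n,P):
    K,rv,t=cam(n); return cv2.projectPoints(np.asarray(P,float).reshape(-1,3),rv,t,K,None)[0].reshape(-1,2)
def unproj(n,uv,z):
    K,rv,t=cam(n); R=cv2.Rodrigues(rv)[0]; c=-R.T@t.ravel()
    d=(R.T@np.linalg.inv(K)@np.array([uv[0],uv[1],1.])); return c+d*(z-c[2])/d[2]
def circ(x,y,z,d):
    a=np.linspace(0,2*np.pi,60); return np.c_[x+d/2*np.cos(a),y+d/2*np.sin(a),a*0+z]
def rect(x,y,z,lx,ly,yaw):
    c,s=np.cos(yaw),np.sin(yaw); q=np.array([[-1,-1],[1,-1],[1,1],[-1,1],[-1,-1]])*[lx/2,ly/2]
    return np.c_[x+q[:,0]*c-q[:,1]*s,y+q[:,0]*s+q[:,1]*c,np.full(5,z)]
def crop(img,n,u0,v0,w,h,s,curves):
    o=cv2.resize(img[v0:v0+h,u0:u0+w],None,fx=s,fy=s,interpolation=cv2.INTER_CUBIC)
    for C,col in curves: cv2.polylines(o,[np.int32(((proj(n,C)-[u0-.5,v0-.5])*s)*16)],False,col,1,cv2.LINE_AA,4)
    return o
E
python3 - <<'E'
from h import *
im=cv2.imread("pics/top0.png"); sd=cv2.imread("pics/side0.png")
# silicone: color segmentation (top+visible sides)
hsv=cv2.cvtColor(im,cv2.COLOR_BGR2HSV)
b,g,rr=[im[...,k].astype(int) for k in range(3)]
m=((rr-g>50)&(abs(g-b)<40)).astype(np.uint8); m[:, :205]=0; m[:,250:]=0; m[:180]=0; m[225:]=0
cs=max(cv2.findContours(m,0,2)[0],key=cv2.contourArea); ms=cv2.minAreaRect(cs); print("sil",ms,unproj("top",ms[0],.038),cv2.contourArea(cs))
print("sil col",im[202,227],im[202,245],"lamp",im[268,381],im[288,381],im[277,381],"lid",im[195,370],"deck",im[240,380])
for nm,uv,z in(("lid",(374,207),.009),("cup",(393,142),.06),("lamp",(382,278),.019),("pa",(302,187),.089),("pb",(308,258),.099)): print(nm,unproj("top",uv,z).round(4))
L=unproj("top",(374,207),.009);C=unproj("top",(393,142),.06);P=unproj("top",(382,278),.019);S=unproj("top",ms[0],.038)
G=(0,255,0)
cur=[(circ(*L[:2],.009,.08),G),(circ(L[0],L[1],.033,.018),(0,0,255)),(circ(*C[:2],.06,.072),G),(circ(C[0],C[1],0,.072),(255,0,0)),(rect(*P[:2],.019,.054,.074,0),G),(rect(*P[:2],.05,.022,.064,0),(0,0,255))]
A=crop(im,"top",340,110,80,190,3,cur)
B=crop(im,"top",195,175,70,55,7,[(rect(*S[:2],.038,.044,.057,np.deg2rad(15)),G)])
D=crop(sd,"side",205,210,210,90,2.5,cur)
o=np.zeros((600,800,3),np.uint8); o[:570,:240]=A; o[:225,245:245+525]=D; o[228:228+372,245:735]=B[:372]
cv2.imwrite("pics/ov1.png",o)
E
```

```text
sil ((225.44117736816406, 201.26470947265625), (23.040882110595703, 29.83188247680664), 75.96376037597656) [0.52917112 0.06290708 0.038     ] 618.0
sil col [ 87 106 170] [ 53 133 173] lamp [123 122 124] [118 115 115] [32 30 33] lid [175 171 175] deck [ 74 107 144]
lid [ 0.5189 -0.2104  0.009 ]
cup [ 0.631  -0.2379  0.06  ]
lamp [ 0.3886 -0.2203  0.019 ]
pa [ 0.5483 -0.0741  0.089 ]
pb [ 0.4277 -0.0826  0.099 ]
```

View pics/ov1.png

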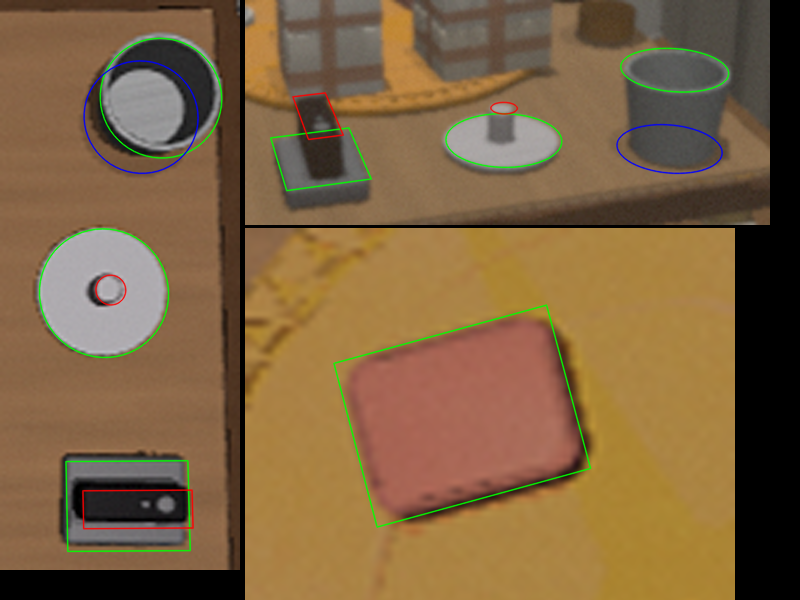

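The outlines fit the lid, the cup and the mould (yaw about +15°). The lamp sits about 4 mm further in x. I'll turn the tool so its y lies along world x, then go above the lid and refine the fits numerically from the saved pictures.

Request:
step_arm:
  moves:
    - {"rz":-9.46,"gripper":1}
    - {"rz":-9.46}
    - {"rz":-9.46}
    - {"rz":-9.46}
    - {"rz":-9.46}
    - {"rz":-9.46}
    - {"rz":-9.46}
    - {"rz":-9.46}
    - {"dx":37,"dy":29.3}
    - {"dx":37,"dy":29.3}
    - {"dx":37,"dy":29.3}
    - {"dx":37,"dy":29.3}
    - {"dx":37,"dy":29.3}
    - {"dx":37,"dy":29.3}
    - {"dx":37,"dy":29.3}
    - {"dx":37,"dy":29.3}
    - {"dx":37,"dy":29.3}
    - {"dx":37,"dy":29.3}
    - {"dx":37,"dy":29.3}
    - {"dx":37,"dy":29.3}
  grip_force: 40

```text
invalid input at $.moves[0]: expected keys rx, ry, rz, dx, dy, dz, gripper
```

```bash
cat > fit.py <<'E'
from h import *
from scipy.optimize import minimize
imgs={n:cv2.GaussianBlur(cv2.imread(f"pics/{n}0.png").astype(np.float32),(0,0),.8) for n in("top","side")}
G={}
for n,i in imgs.items():
    gx=cv2.Sobel(i,cv2.CV_32F,1,0);gy=cv2.Sobel(i,cv2.CV_32F,0,1); G[n]=np.sqrt((gx**2+gy**2).sum(2))
def score(n,C):
    C=np.concatenate([np.linspace(a,b,12,endpoint=False) for a,b in zip(C[:-1],C[1:])]) if len(C)<10 else C
    p=proj(n,C).astype(np.float32); return cv2.remap(G[n],p[:,:1],p[:,1:],1).mean()
def fit(f,x0,ns,sig):
    best=min((minimize(lambda x:-sum(score(n,c) for n in ns for c in f(x)),np.add(x0,np.array(d+(0,)*(len(x0)-2))),method="Nelder-Mead",options=dict(initial_simplex=None,xatol=1e-5)) for d in[(0,0),(.003,0),(-.003,0),(0,.003),(0,-.003)]),key=lambda q:q.fun)
    print(sig,ns,best.x.round(4),round(best.fun,1))
for ns in(["top"],["side"],["top","side"]):
    fit(lambda x:[circ(x[0],x[1],.009,.08)],[.519,-.2104],ns,"lid")
    fit(lambda x:[circ(x[0],x[1],.06,.072)],[.631,-.2379],ns,"cup")
    fit(lambda x:[circ(x[0],x[1],.06,.064)],[.631,-.2379],ns,"cupin")
    fit(lambda x:[rect(x[0],x[1],.019,.054,.074,x[2]/10),rect(x[0],x[1],.05,.022,.064,x[2]/10)],[.392,-.219,.1],ns,"lamp")
fit(lambda x:[rect(x[0],x[1],.038,.044,.057,x[2]/10)],[.529,.063,2.6],["top"],"sil")
o=r.get_obs();print(o["tcp_pos"],o["orientation"],o["joints"].round(2))
E
python3 fit.py
```

```text
lid ['top'] [ 0.5194 -0.2096] -374.8
cup ['top'] [ 0.6347 -0.239 ] -325.4
cupin ['top'] [ 0.6334 -0.2372] -376.3
lamp ['top'] [ 0.3932 -0.2174  0.1009] -531.4
lid ['side'] [ 0.517  -0.2116] -264.3
cup ['side'] [ 0.6318 -0.2421] -136.9Traceback (most recent call last):
  File "fit.py", line 16, in <module>
    fit(lambda x:[circ(x[0],x[1],.06,.064)],[.631,-.2379],ns,"cupin")
    ~~~^^^^^^^^^^^^^^^^^^^^^^^^^^^^^^^^^^^^^^^^^^^^^^^^^^^^^^^^^^^^^^
  File "fit.py", line 11, in fit
    best=min((minimize(lambda x:-sum(score(n,c) for n in ns for c in f(x)),np.add(x0,np.array(d+(0,)*(len(x0)-2))),method="Nelder-Mead",options=dict(initial_simplex=None,xatol=1e-5)) for d in[(0,0),(.003,0),(-.003,0),(0,.003),(0,-.003)]),key=lambda q:q.fun)
  File "fit.py", line 11, in <genexpr>
    best=min((minimize(lambda x:-sum(score(n,c) for n in ns for c in f(x)),np.add(x0,np.array(d+(0,)*(len(x0)-2))),method="Nelder-Mead",options=dict(initial_simplex=None,xatol=1e-5)) for d in[(0,0),(.003,0),(-.003,0),(0,.003),(0,-.003)]),key=lambda q:q.fun)
              ~~~~~~~~^^^^^^^^^^^^^^^^^^^^^^^^^^^^^^^^^^^^^^^^^^^
[... 797 characters left out ...]
0,np.array(d+(0,)*(len(x0)-2))),method="Nelder-Mead",options=dict(initial_simplex=None,xatol=1e-5)) for d in[(0,0),(.003,0),(-.003,0),(0,.003),(0,-.003)]),key=lambda q:q.fun)
                                     ~~~~~^^^^^
  File "fit.py", line 9, in score
    p=proj(n,C).astype(np.float32); return cv2.remap(G[n],p[:,:1],p[:,1:],1).mean()
      ~~~~^^^^^
  File "h.py", line 6, in proj
    K,rv,t=cam(n); return cv2.projectPoints(np.asarray(P,float).reshape(-1,3),rv,t,K,None)[0].reshape(-1,2)
           ~~~^^^
  File "h.py", line 4, in cam
    i=r.camera_info(n); return np.array(i["mtx"]),np.array(i["rvec"],float),np.array(i["tvec"],float)
ValueError: time passes only in moves, steps and waits
```

Request:
step_arm:
  moves:
    - {"rx":0,"ry":0,"rz":-9.46,"dx":0,"dy":0,"dz":0,"gripper":1}
    - {"rx":0,"ry":0,"rz":-9.46,"dx":0,"dy":0,"dz":0,"gripper":1}
    - {"rx":0,"ry":0,"rz":-9.46,"dx":0,"dy":0,"dz":0,"gripper":1}
    - {"rx":0,"ry":0,"rz":-9.46,"dx":0,"dy":0,"dz":0,"gripper":1}
    - {"rx":0,"ry":0,"rz":-9.46,"dx":0,"dy":0,"dz":0,"gripper":1}
    - {"rx":0,"ry":0,"rz":-9.46,"dx":0,"dy":0,"dz":0,"gripper":1}
    - {"rx":0,"ry":0,"rz":-9.46,"dx":0,"dy":0,"dz":0,"gripper":1}
    - {"rx":0,"ry":0,"rz":-9.46,"dx":0,"dy":0,"dz":0,"gripper":1}
    - {"rx":0,"ry":0,"rz":0,"dx":37,"dy":29.3,"dz":0,"gripper":1}
    - {"rx":0,"ry":0,"rz":0,"dx":37,"dy":29.3,"dz":0,"gripper":1}
    - {"rx":0,"ry":0,"rz":0,"dx":37,"dy":29.3,"dz":0,"gripper":1}
    - {"rx":0,"ry":0,"rz":0,"dx":37,"dy":29.3,"dz":0,"gripper":1}
    - {"rx":0,"ry":0,"rz":0,"dx":37,"dy":29.3,"dz":0,"gripper":1}
    - {"rx":0,"ry":0,"rz":0,"dx":37,"dy":29.3,"dz":0,"gripper":1}
    - {"rx":0,"ry":0,"rz":0,"dx":37,"dy":29.3,"dz":0,"gripper":1}
    - {"rx":0,"ry":0,"rz":0,"dx":37,"dy":29.3,"dz":0,"gripper":1}
    - {"rx":0,"ry":0,"rz":0,"dx":37,"dy":29.3,"dz":0,"gripper":1}
    - {"rx":0,"ry":0,"rz":0,"dx":37,"dy":29.3,"dz":0,"gripper":1}
    - {"rx":0,"ry":0,"rz":0,"dx":37,"dy":29.3,"dz":0,"gripper":1}
    - {"rx":0,"ry":0,"rz":0,"dx":37,"dy":29.3,"dz":0,"gripper":1}
  grip_force: 40

```text
clock: 2.6
tcp_pos: [0.5191, -0.2089, 0.253]
orientation: [-2.222, -2.221, 0.001]
contact_force: [0.3, -1.2, -0.6]
grip_width: 0.0855
gripper_force: 0.0
```

```bash
sed -i 's/^def cam(n):/import functools\n@functools.cache\ndef cam(n):/' h.py; sed -i 's/\["side"\],\["top","side"\]/["side"]/' fit.py
cat >> fit.py <<'E'
R=cv2.Rodrigues(o["orientation"])[0]; print("R",R.round(4).tolist(),"clock",o["clock"])
E
python3 fit.py
```

```text
lid ['top'] [ 0.5194 -0.2096] -374.8
cup ['top'] [ 0.6347 -0.239 ] -325.4
cupin ['top'] [ 0.6334 -0.2372] -376.3
lamp ['top'] [ 0.3932 -0.2174  0.1009] -531.4
lid ['side'] [ 0.517  -0.2116] -264.3
cup ['side'] [ 0.6318 -0.2421] -136.9
cupin ['side'] [ 0.6365 -0.237 ] -120.8
lamp ['side'] [ 0.3872 -0.2252  0.0991] -272.9
sil ['top'] [0.5275 0.0604 2.6608] -188.8
[ 0.51905749 -0.20894479  0.25302986] [-2.22172371e+00 -2.22064491e+00  5.88779129e-04] [ 0.68  0.33 -0.5   1.81  0.18  1.05  0.11]
R [[0.0005, 1.0, -0.0005], [1.0, -0.0005, -0.0], [-0.0, -0.0005, -1.0]] clock 2.6
```

Request:
step_arm:
  moves:
    - {"rx":0,"ry":0,"rz":0,"dx":-1.2,"dy":0,"dz":40,"gripper":1}
    - {"rx":0,"ry":0,"rz":0,"dx":0,"dy":0,"dz":50,"gripper":1}
    - {"rx":0,"ry":0,"rz":0,"dx":0,"dy":0,"dz":50,"gripper":1}
    - {"rx":0,"ry":0,"rz":0,"dx":0,"dy":0,"dz":40,"gripper":1}
    - {"rx":0,"ry":0,"rz":0,"dx":0,"dy":0,"dz":20,"gripper":1}
    - {"rx":0,"ry":0,"rz":0,"dx":0,"dy":0,"dz":9,"gripper":1}
    - {"rx":0,"ry":0,"rz":0,"dx":0,"dy":0,"dz":0,"gripper":0}
    - {"rx":0,"ry":0,"rz":0,"dx":0,"dy":0,"dz":0,"gripper":-0.3}
    - {"rx":0,"ry":0,"rz":0,"dx":0,"dy":0,"dz":0,"gripper":-0.3}
    - {"rx":0,"ry":0,"rz":0,"dx":0,"dy":0,"dz":0,"gripper":-0.3}
    - {"rx":0,"ry":0,"rz":0,"dx":0,"dy":0,"dz":0,"gripper":-0.3}
  grip_force: 30

```text
clock: 3.98
tcp_pos: [0.5186, -0.2114, 0.0446]
orientation: [2.221, 2.221, 0.0]
contact_force: [0.5, 0.6, -0.3]
grip_width: 0.0298
gripper_force: 0.0
```

```bash
python3 - <<'E'
from h import *
s=r.grab_frame("side"); C=[(circ(.519,-.2104,.009,.08),(0,255,0))]
cv2.imwrite("pics/s1.png",crop(s,"side",205,150,200,150,4,C))
E
```

```text
(no output)
```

View pics/s1.png

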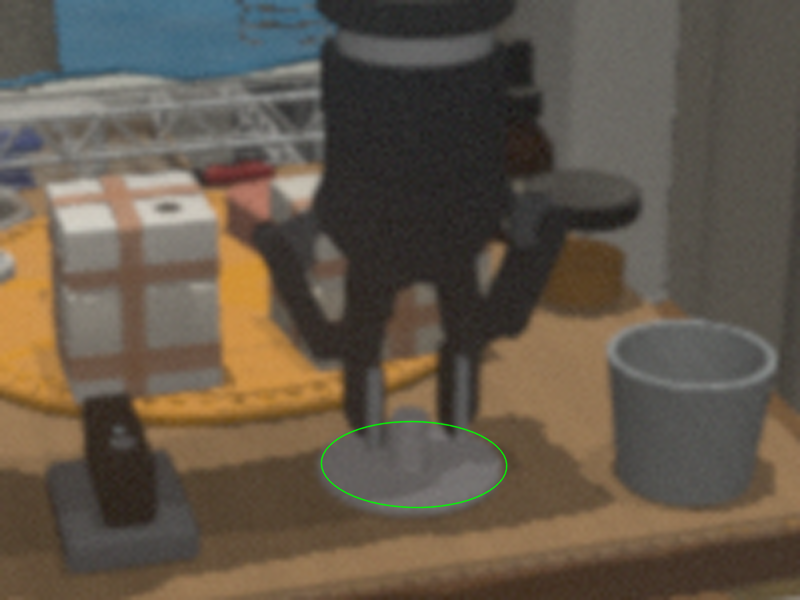

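The knob at (412,440) is centred between the fingers, and the tips reach about halfway down it. I'll lower 7 mm, close and lift.

Request:
step_arm:
  moves:
    - {"rx":0,"ry":0,"rz":0,"dx":1,"dy":0,"dz":7,"gripper":-0.3}
    - {"rx":0,"ry":0,"rz":0,"dx":0,"dy":0,"dz":0,"gripper":-0.5}
    - {"rx":0,"ry":0,"rz":0,"dx":0,"dy":0,"dz":0,"gripper":-1}
    - {"rx":0,"ry":0,"rz":0,"dx":0,"dy":0,"dz":0,"gripper":-1}
    - {"rx":0,"ry":0,"rz":0,"dx":0,"dy":0,"dz":0,"gripper":-1}
    - {"rx":0,"ry":0,"rz":0,"dx":0,"dy":0,"dz":0,"gripper":-1}
  grip_force: 40

```text
clock: 4.78
tcp_pos: [0.5185, -0.2103, 0.0373]
orientation: [-2.222, -2.221, 0.0]
contact_force: [0.4, -0.1, -0.4]
grip_width: 0.0161
gripper_force: 39.0
```

Request:
step_arm:
  moves:
    - {"rx":0,"ry":0,"rz":0,"dx":0,"dy":0,"dz":-10,"gripper":-1}
    - {"rx":0,"ry":0,"rz":0,"dx":0,"dy":0,"dz":-30,"gripper":-1}
    - {"rx":0,"ry":0,"rz":0,"dx":0,"dy":0,"dz":-35,"gripper":-1}
    - {"rx":0,"ry":0,"rz":0,"dx":0,"dy":0,"dz":-10,"gripper":-1}
    - {"rx":0,"ry":0,"rz":0,"dx":-5,"dy":15,"dz":0,"gripper":-1}
    - {"rx":0,"ry":0,"rz":0,"dx":-8,"dy":30,"dz":0,"gripper":-1}
    - {"rx":0,"ry":0,"rz":0,"dx":-8,"dy":35,"dz":0,"gripper":-1}
    - {"rx":0,"ry":0,"rz":0,"dx":-5,"dy":25,"dz":0,"gripper":-1}
    - {"rx":0,"ry":0,"rz":0,"dx":-2.5,"dy":9.5,"dz":0,"gripper":-1}
    - {"rx":0,"ry":0,"rz":0,"dx":0,"dy":0,"dz":0,"gripper":-1}
    - {"rx":0,"ry":0,"rz":0,"dx":0,"dy":0,"dz":0,"gripper":-1}

```text
clock: 6.15
tcp_pos: [0.6319, -0.2387, 0.1217]
orientation: [-2.221, -2.22, 0.002]
contact_force: [0.6, -0.4, -1.0]
grip_width: 0.0161
gripper_force: 39.3
```

```bash
python3 - <<'E'
from h import *
s=r.grab_frame("side"); t=r.grab_frame("top");o=r.get_obs();p=o["tcp_pos"];print(p)
z=p[2]-.0373+.009
C=[(circ(p[0],p[1],z,.08),(0,255,0)),(circ(.6335,-.239,.06,.072),(0,0,255))]
a=crop(s,"side",300,180,130,110,4,C);b=crop(t,"top",340,100,90,110,3,C)
k=np.zeros((440,800,3),np.uint8);k[:,:520]=a;k[:330,525:795]=b;cv2.imwrite("pics/s2.png",k)
E
```

```text
[ 0.63214038 -0.23887416  0.12222   ]
```

View pics/s2.png

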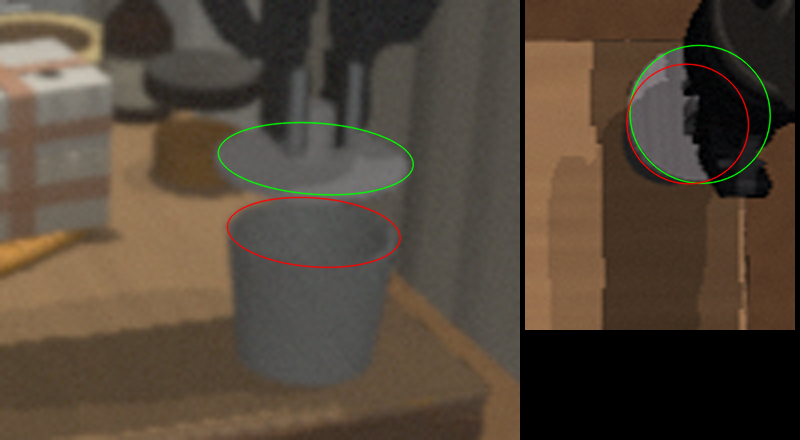

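The lid hangs level and matches its outline, and its centre is within about 1 mm of the cup axis. I'll lower it onto the cup.

Request:
step_arm:
  moves:
    - {"rx":0,"ry":0,"rz":0,"dx":0,"dy":1,"dz":12,"gripper":-1}
    - {"rx":0,"ry":0,"rz":0,"dx":0,"dy":0,"dz":9,"gripper":-1}
    - {"rx":0,"ry":0,"rz":0,"dx":0,"dy":0,"dz":2,"gripper":-1}
    - {"rx":0,"ry":0,"rz":0,"dx":0,"dy":0,"dz":2,"gripper":-1}
    - {"rx":0,"ry":0,"rz":0,"dx":0,"dy":0,"dz":2,"gripper":-1}
    - {"rx":0,"ry":0,"rz":0,"dx":0,"dy":0,"dz":0,"gripper":-1}

```text
clock: 7.0
tcp_pos: [0.6341, -0.2388, 0.0953]
orientation: [2.222, 2.221, 0.0]
contact_force: [-0.3, -0.1, -1.9]
grip_width: 0.0166
gripper_force: 39.3
```

Request:
step_arm:
  moves:
    - {"rx":0,"ry":0,"rz":0,"dx":0,"dy":0,"dz":1,"gripper":-1}
    - {"rx":0,"ry":0,"rz":0,"dx":0,"dy":0,"dz":1,"gripper":-1}
    - {"rx":0,"ry":0,"rz":0,"dx":0,"dy":0,"dz":0.8,"gripper":-1}
    - {"rx":0,"ry":0,"rz":0,"dx":0,"dy":0,"dz":0,"gripper":-1}

```text
clock: 7.5
tcp_pos: [0.6341, -0.2388, 0.0925]
orientation: [2.221, 2.221, 0.0]
contact_force: [-0.0, -0.1, -0.8]
grip_width: 0.0164
gripper_force: 39.3
```

Request:
step_arm:
  moves:
    - {"rx":0,"ry":0,"rz":0,"dx":0,"dy":0,"dz":0,"gripper":-0.5}
    - {"rx":0,"ry":0,"rz":0,"dx":0,"dy":0,"dz":0,"gripper":-0.3}
    - {"rx":0,"ry":0,"rz":0,"dx":0,"dy":0,"dz":0,"gripper":0}
    - {"rx":0,"ry":0,"rz":0,"dx":0,"dy":0,"dz":0,"gripper":0}
    - {"rx":0,"ry":0,"rz":0,"dx":0,"dy":0,"dz":-10,"gripper":0}
    - {"rx":0,"ry":0,"rz":0,"dx":0,"dy":0,"dz":-40,"gripper":0}
    - {"rx":0,"ry":0,"rz":0,"dx":0,"dy":0,"dz":-50,"gripper":0}
    - {"rx":0,"ry":0,"rz":0,"dx":5,"dy":-50,"dz":0,"gripper":0.2}
    - {"rx":0,"ry":0,"rz":0,"dx":5,"dy":-60,"dz":0,"gripper":0.2}
    - {"rx":0,"ry":0,"rz":0,"dx":5,"dy":-60,"dz":0,"gripper":0.2}
    - {"rx":0,"ry":0,"rz":0,"dx":5,"dy":-50,"dz":0,"gripper":0.2}
    - {"rx":0,"ry":0,"rz":0,"dx":0,"dy":-21,"dz":0,"gripper":0.2}
    - {"rx":0,"ry":0,"rz":0,"dx":0,"dy":0,"dz":0,"gripper":0.2}

```text
clock: 9.12
tcp_pos: [0.3918, -0.2192, 0.1933]
orientation: [2.222, 2.219, -0.002]
contact_force: [0.5, -0.1, -0.3]
grip_width: 0.0515
gripper_force: 0.0
```

```bash
python3 - <<'E'
from h import *
s=r.grab_frame("side"); t=r.grab_frame("top");o=r.get_obs();print(o["tcp_pos"],o["clock"])
C=[(circ(.6335,-.239,.064,.08),(0,255,0)),(circ(.6335,-.239,.06,.072),(0,0,255)),(rect(.393,-.2174,.019,.054,.074,.01),(0,255,0)),(rect(.393,-.2174,.05,.022,.064,.01),(0,0,255))]
a=crop(s,"side",210,190,200,120,3,C);b=crop(t,"top",340,100,90,110,2.2,C)
k=np.zeros((360,800,3),np.uint8);k[:,:600]=a;k[:242,602:800]=b;cv2.imwrite("pics/s3.png",k)
E
```

```text
[ 0.39418515 -0.21901013  0.19332368] 9.225
```

View pics/s3.png

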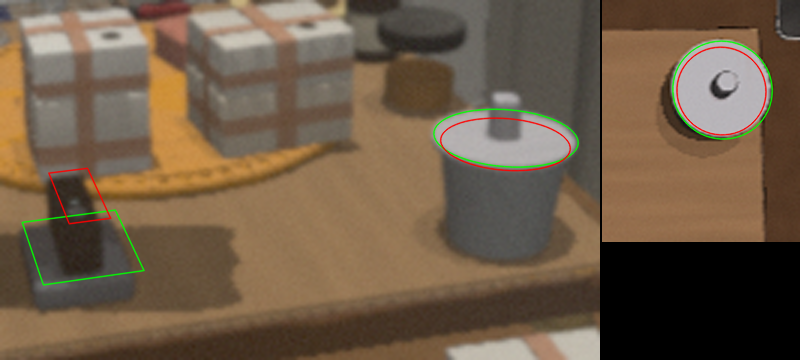

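The lid is seated and centred on the cup: its disc matches the green outline in both views. The lamp is just under the gripper, so I'll descend and grip the ridge.

Request:
step_arm:
  moves:
    - {"rx":0,"ry":0,"rz":0,"dx":-1,"dy":-2.5,"dz":40,"gripper":0.5}
    - {"rx":0,"ry":0,"rz":0,"dx":0,"dy":0,"dz":40,"gripper":0.5}
    - {"rx":0,"ry":0,"rz":0,"dx":0,"dy":0,"dz":36,"gripper":0.5}
    - {"rx":0,"ry":0,"rz":0,"dx":0,"dy":0,"dz":20,"gripper":0.5}
    - {"rx":0,"ry":0,"rz":0,"dx":0,"dy":0,"dz":10,"gripper":0.5}
    - {"rx":0,"ry":0,"rz":0,"dx":0,"dy":0,"dz":0,"gripper":0.5}
  grip_force: 60

```text
clock: 9.98
tcp_pos: [0.3913, -0.2195, 0.0462]
orientation: [-2.221, -2.222, -0.0]
contact_force: [-0.9, 0.1, -0.4]
grip_width: 0.0642
gripper_force: 0.0
```

```bash
python3 - <<'E'
from h import *
s=r.grab_frame("side");t=r.grab_frame("top");k=np.zeros((400,800,3),np.uint8)
k[:,:500]=crop(s,"side",190,190,125,100,4,[]);k[:300,500:800]=crop(t,"top",330,230,100,100,3,[]);cv2.imwrite("pics/s4.png",k);print(r.get_obs()["tcp_pos"])
E
```

```text
[ 0.3914963  -0.21993601  0.04710858]
```

View pics/s4.png

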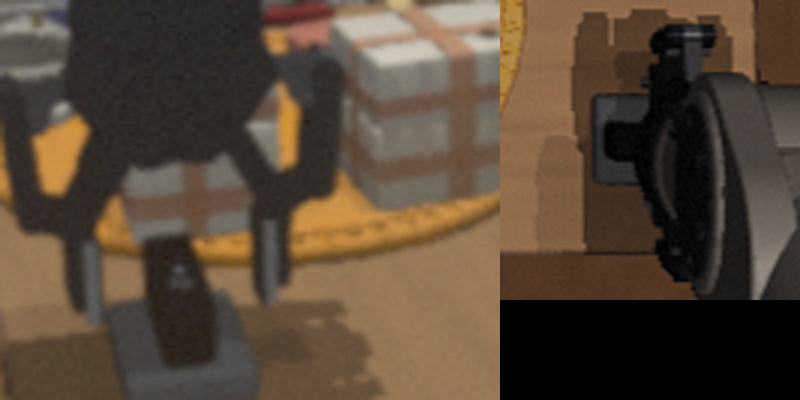

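The ridge at (180,290) is between the fingers with room on both sides. I'll close on it and lift.

Request:
step_arm:
  moves:
    - {"rx":0,"ry":0,"rz":0,"dx":0,"dy":0,"dz":0,"gripper":0}
    - {"rx":0,"ry":0,"rz":0,"dx":0,"dy":0,"dz":0,"gripper":-0.3}
    - {"rx":0,"ry":0,"rz":0,"dx":0,"dy":0,"dz":0,"gripper":-0.6}
    - {"rx":0,"ry":0,"rz":0,"dx":0,"dy":0,"dz":0,"gripper":-1}
    - {"rx":0,"ry":0,"rz":0,"dx":0,"dy":0,"dz":0,"gripper":-1}
    - {"rx":0,"ry":0,"rz":0,"dx":0,"dy":0,"dz":0,"gripper":-1}
    - {"rx":0,"ry":0,"rz":0,"dx":0,"dy":0,"dz":-10,"gripper":-1}
    - {"rx":0,"ry":0,"rz":0,"dx":0,"dy":0,"dz":-25,"gripper":-1}
    - {"rx":0,"ry":0,"rz":0,"dx":0,"dy":0,"dz":-35,"gripper":-1}
    - {"rx":0,"ry":0,"rz":0,"dx":0,"dy":0,"dz":-35,"gripper":-1}
    - {"rx":0,"ry":0,"rz":0,"dx":0,"dy":0,"dz":-30,"gripper":-1}
    - {"rx":0,"ry":0,"rz":0,"dx":0,"dy":0,"dz":-10,"gripper":-1}
    - {"rx":0,"ry":0,"rz":0,"dx":0,"dy":0,"dz":0,"gripper":-1}
  grip_force: 60

```text
clock: 11.7
tcp_pos: [0.3904, -0.2199, 0.1916]
orientation: [2.221, 2.22, -0.0]
contact_force: [-0.4, -0.4, -3.0]
grip_width: 0.0206
gripper_force: 58.8
```

Request:
step_arm:
  moves:
    - {"rx":0,"ry":0,"rz":0,"dx":10,"dy":5,"dz":0,"gripper":-1}
    - {"rx":0,"ry":0,"rz":0,"dx":20,"dy":10,"dz":0,"gripper":-1}
    - {"rx":0,"ry":0,"rz":0,"dx":26,"dy":13,"dz":0,"gripper":-1}
    - {"rx":0,"ry":0,"rz":0,"dx":26,"dy":13,"dz":0,"gripper":-1}
    - {"rx":0,"ry":0,"rz":0,"dx":26,"dy":13,"dz":0,"gripper":-1}
    - {"rx":0,"ry":0,"rz":0,"dx":26,"dy":13,"dz":0,"gripper":-1}
    - {"rx":0,"ry":0,"rz":0,"dx":26,"dy":13,"dz":0,"gripper":-1}
    - {"rx":0,"ry":0,"rz":0,"dx":26,"dy":13,"dz":0,"gripper":-1}
    - {"rx":0,"ry":0,"rz":0,"dx":26,"dy":13,"dz":0,"gripper":-1}
    - {"rx":0,"ry":0,"rz":0,"dx":26,"dy":13,"dz":0,"gripper":-1}
    - {"rx":0,"ry":0,"rz":0,"dx":24,"dy":11,"dz":0,"gripper":-1}
    - {"rx":0,"ry":0,"rz":0,"dx":14,"dy":5,"dz":0,"gripper":-1}
    - {"rx":0,"ry":0,"rz":0,"dx":6,"dy":3,"dz":0,"gripper":-1}
    - {"rx":0,"ry":0,"rz":-5,"dx":0,"dy":0,"dz":0,"gripper":-1}
    - {"rx":0,"ry":0,"rz":-5,"dx":0,"dy":0,"dz":0,"gripper":-1}
    - {"rx":0,"ry":0,"rz":-5,"dx":0,"dy":0,"dz":0,"gripper":-1}
    - {"rx":0,"ry":0,"rz":0,"dx":0,"dy":0,"dz":0,"gripper":-1}
    - {"rx":0,"ry":0,"rz":0,"dx":0,"dy":0,"dz":0,"gripper":-1}

```text
clock: 13.95
tcp_pos: [0.5284, 0.0616, 0.1913]
orientation: [-1.916, -2.49, 0.001]
contact_force: [-0.3, -0.4, -1.8]
grip_width: 0.0207
gripper_force: 58.8
```

```bash
python3 - <<'E'
from h import *
s=r.grab_frame("side");t=r.grab_frame("top");o=r.get_obs();p=o["tcp_pos"];R=cv2.Rodrigues(o["orientation"])[0]
yaw=np.arctan2(R[1,1],R[0,1]);print(p,np.rad2deg(yaw),R[:,2],o["grip_width"])
z=p[2]-.0467
C=[(rect(p[0],p[1],z+.019,.054,.074,yaw),(0,255,0)),(rect(p[0],p[1],z,.054,.074,yaw),(255,255,0)),(rect(.528,.062,.038,.044,.057,.265),(0,0,255))]
k=np.zeros((600,800,3),np.uint8)
k[:480,:400]=crop(s,"side",215,100,100,120,4,C);k[:480,402:800]=crop(t,"top",150,120,133,160,3,C)[:,:398];cv2.imwrite("pics/s5.png",k)
E
```

```text
[0.52852548 0.06193638 0.19146321] 14.910523823594033 [-5.80805573e-05 -2.46972511e-04 -9.99999968e-01] 0.02085587521567056
```

View pics/s5.png

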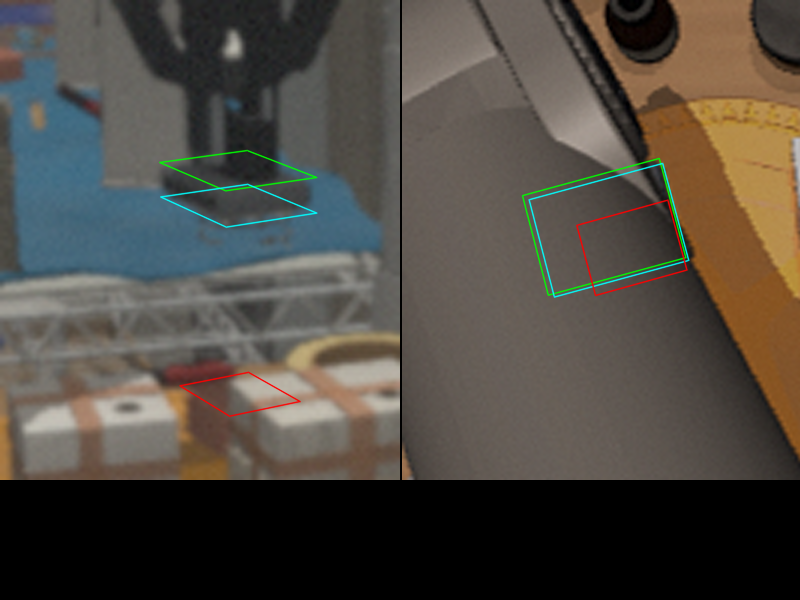

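The lamp hangs level at (240,190) in the side view and matches its predicted outline. I'll lower it to about 20 mm above the mould.

Request:
step_arm:
  moves:
    - {"rx":0,"ry":0,"rz":0,"dx":0,"dy":0,"dz":12,"gripper":-1}
    - {"rx":0,"ry":0,"rz":0,"dx":0,"dy":0,"dz":20,"gripper":-1}
    - {"rx":0,"ry":0,"rz":0,"dx":0,"dy":0,"dz":20,"gripper":-1}
    - {"rx":0,"ry":0,"rz":0,"dx":0,"dy":0,"dz":15,"gripper":-1}
    - {"rx":0,"ry":0,"rz":0,"dx":0,"dy":0,"dz":10,"gripper":-1}
    - {"rx":0,"ry":0,"rz":0,"dx":0,"dy":0,"dz":6,"gripper":-1}
    - {"rx":0,"ry":0,"rz":0,"dx":0,"dy":0,"dz":3,"gripper":-1}
    - {"rx":0,"ry":0,"rz":0,"dx":0,"dy":0,"dz":0,"gripper":-1}
    - {"rx":0,"ry":0,"rz":0,"dx":0,"dy":0,"dz":0,"gripper":-1}
    - {"rx":0,"ry":0,"rz":0,"dx":0,"dy":0,"dz":0,"gripper":-1}
    - {"rx":0,"ry":0,"rz":0,"dx":0,"dy":0,"dz":0,"gripper":-1}

```text
clock: 15.42
tcp_pos: [0.5287, 0.0622, 0.1057]
orientation: [1.913, 2.492, 0.0]
contact_force: [-0.9, 0.2, -1.5]
grip_width: 0.0209
gripper_force: 58.7
```

```bash
python3 - <<'E'
from h import *
s=r.grab_frame("side");o=r.get_obs();p=o["tcp_pos"];R=cv2.Rodrigues(o["orientation"])[0]
yaw=np.arctan2(R[1,1],R[0,1]);print(p,np.rad2deg(yaw),o["contact_force"],o["grip_width"])
z=p[2]-.0467
C=[(rect(p[0],p[1],z+.019,.054,.074,yaw),(0,255,0)),(rect(p[0],p[1],z,.054,.074,yaw),(255,255,0)),(rect(.528,.062,.038,.044,.057,.265),(0,0,255)),(circ(.6335,-.239,.064,.08),(0,255,0))]
cv2.imwrite("pics/s6.png",crop(s,"side",195,140,215,150,3.6,C))
E
```

```text
[0.52864836 0.06217848 0.1056297 ] 14.989537201678887 [ 0.45862061  0.60783405 -2.79054713] 0.020842384151775504
```

View pics/s6.png

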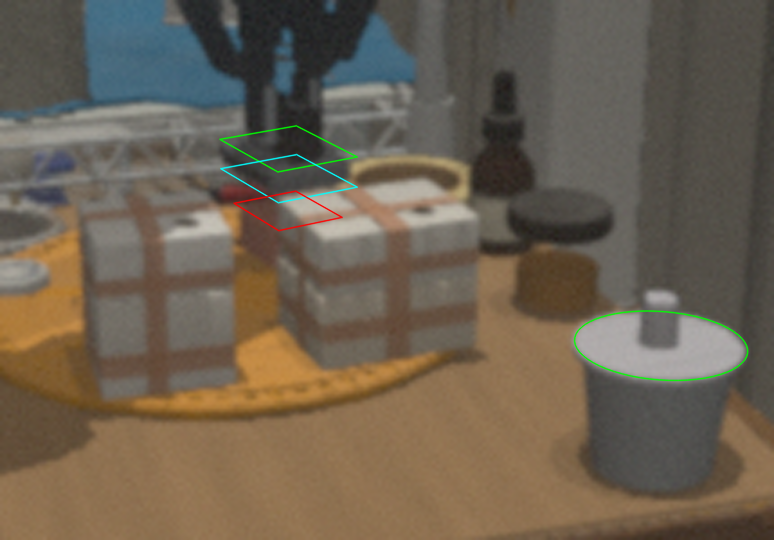

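The lamp is at (288,150), level and above the mould with a gap of about 20 mm. Nothing is touching, the plasters haven't moved and the lid is seated. I'm handing in.

```bash
python3 -c "
from bench import r
print(r.hand_in())"
```

```text
the job is handed in; nothing more can be done
None
```

The job is handed in, but no verdict came back: from the last picture, the lid is seated level on the cup, and the lamp is held level about 2 cm above the silicone mould, centred with long sides parallel.

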